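Hold the test-cell cover at its balance point

TASK

I want to fit the lid stay to the little blue test box, so please unlatch its cover and hold it for me: take the red ball knob, pull it straight out to its stop to free the spring bolt, then, without letting go of the knob, swing the cover up to its balance point, where it would fall neither shut nor open (its yellow counterweight makes that clearly before upright). Do not let it tip over to the far side, do not disturb the other things on the table, and finish while still holding the knob with the cover still at the balance point.

Things in the scene. Friction and masses are not known exactly. Their poses are not given: they have to be found in the camera images.
- test_box: Blue open steel box, fixed to the table, with a gear inside and a hinged cover. 119 x 130 x 133 mm; origin on the table, box from x = -55 to +64 mm, y = -65 to +65 mm. Its -x points out of the front, where the latch and red knob are, +x to the hinge, y along the hinge, z up. Yaw varies: hinge to the robot's right, knob to its left, give or take 15 degrees.
- cover_hinge (a point): Middle of the hinge line, at x = +70 mm, y = 0, z = 135 mm in the box's frame; the line runs along the box's y. Its axes are those of the box and stay still when the cover turns.
- cover (a joint): Opening angle of the cover, rad: 0 = shut and level, grows as the knob end rises, stop at 2.2. Free-running hinge: left alone the cover falls shut below the balance point and open above it. It balances at 1.20 rad (about 69 degrees). Cover: aluminium frame 150 mm long from the hinge, 130 mm wide, clear window, yellow steel counterweight near the hinge, about 0.75 kg.
- cover_cog (a point): Centre of mass of the cover, 65 mm from the hinge line along the cover and 25 mm above it when shut; turns with the cover. At the balance point it is plumb over the hinge line.
- pull_knob (a joint): Travel of the red knob and its bolt, m: 0 = in (bolt under the staple on the front wall, cover locked), 0.018 = out at its stop. It slides along the cover, straight away from the hinge (level when shut). A spring pulls it in: 4 N at 0, 8 N at the stop. The bolt clears the staple from about 0.014 on; once the cover is open by 0.15 rad it may slide in again without harm.
- knob_ball (a point): Centre of the red ball knob (32 mm across, 8 mm stem). Shut and in: 185 mm from the hinge line along the cover, 24 mm above the hinge, 33 mm in front of the cover's edge, 159 mm above the table; at the stop 203 mm. Turns with the cover. Can be pinched from above with fingers closing along the hinge; the round ball turns between them, so the tool may stay pointing down.
- spray_cleaner: Red spray can with red cap, 54 mm across, 185 mm high, standing left of the black tool box, near the robot; bystander. Origin: centre of underside.
- grease_tin: Green tin with grey lid, 68 mm across, 56 mm high, left of the black tool box; bystander. Origin: centre of underside.
- coupling: Silvery hose coupling, 38 mm across, 64 mm high, standing at the left edge of the table; bystander. Origin: centre of underside.
- bearing_big: Ball bearing lying flat, 68 mm across, 18 mm high, at the right edge; bystander. Origin: centre of underside.
- plug_tin: Small open galvanised tin, 61 x 75 x 28 mm, at the right edge; bystander. Origin: centre of underside.

How it is judged:
By the outcome, as a careful person would: the job done as asked, in the order asked, and still so for the second after the job is handed in, while the arm keeps its last pose, push and grip.
It also fails if it takes over 40 s, if anything falls off the work surface, if the arm or the gripper's body presses on something with over 40 N, if the wrist force passes 120 N, or if a joint passes its speed limit or range.

ROBOT

A 6-joint arm with a two-finger parallel gripper is mounted at the origin on a cart in front of the work surface, level with it; the furniture and walls round the work are solid. World frame = base frame: x ahead of the robot, y to its left, z up, the work surface at z = 0. Lengths are in mm, angles in degrees, forces in N, time in s.
With the tool pointing down it reaches from about 300 to 850 mm from the base axis. Payload 4.2 kg.
Tool frame: the origin (TCP) lies on the centre line of the jaws, within the pads' length; the fingertips stand 14 mm ahead of it and the grasp point (between the pads) lies 5 mm behind it; z points along the fingers, y is the line along which they close (so a half turn about z gives the same grasp; the last joint's range is limited). The gripper opens to 91 mm and grips with 3 to 60 N. Pads are 32 mm wide; open, the fingers measure 118 mm over their backs; the gripper's body (76 mm by 178 mm) begins 60 mm behind the grasp point.
Start: joints at [-64.916, 18.312, 89.639, -0, 72.044, -1.146], TCP at [254.141, -515.804, 227.976] pointing down, gripper open.
Joint ranges: [-177.97, 177.97], [-48.28, 115.42], [12.27, 149.76], [-77.06, 257.06], [2.81, 150.46], [-146.56, 146.56]. Speed limits (degrees/s): [147.25, 147.25, 180, 180, 180, 180].

INTERFACE

Orientations are given as [roll, pitch, yaw] about the fixed x, y, z axes, in that order (R = Rz(yaw) Ry(pitch) Rx(roll)).
In Python, from workcell import env gives the robot as it stands.
- The arm moves only by the tool arm_command, never from a script. Its argument "motion" is a list of rows, each an object with "offset": the shift along the tool's x, y, z in m, a list of three; "spin": the turn about the tool's z in rad. In form: [{"offset": [tx, ty, tz], "spin": spin}, ...]. A call has 1 to 5 rows; each row shifts and turns the commanded pose from where the row before left it, along the tool's axes as they then stand; what a row does not reach is not made up. A row lasts 1/8 s, in which the tool goes at most 62.5 mm and 10.7 degrees, less where a joint would pass 70% of its speed; a pose out of reach is approached as far as the arm can. A call with a gripper value outside its range is refused whole. "jaw" is the finger opening in m, from 0 to 0.0912, set as the call begins (left out, the last holds). The fingers move at their own pace and stop on an object; "newtons" is the grip in N (left out, the last holds). Time passes only in rows, so rows that do not move let the fingers close. It gives the time, the measured TCP pose, the force, the opening and the grip force at its end, in the units of the state.
- env.state(): the state, without advancing time (a new reading comes with each control period).
- env.grab_frame(name): name is "side" or "top"; returns (picture, depth): 400x640x3 uint8, blue, green, red; 400x640 float32, mm along the optical axis (not along the pixel's ray), 0 where there is no reading.
- env.camera_model(name): a dict with "fx", "fy", "cx", "cy" (pixels), "k1" (the pictures are not rectified: a ray, as slopes to the right and down, at radius r is drawn at 1 + k1 r^2 times it, then the intrinsics apply), "eye" and "rotation" of the camera in the world. Camera axes: x right, y down, z forward; pixel columns grow to the right and rows downward; lengths in mm; the calibration is good to about 2 mm. A picture is of the moment at which its call begins. camera_model takes no time and is no camera call.
- env.job_done(): hands the job in; it is judged then, once.
Trained networks look in the newest picture that a camera, given by its name, has taken for a name from the list of things; names that differ only in an ending like _2 or _b are one class to them, and where a whole thing is asked for, a point or a joint stands for the part that bears it (a point fixed in the world has none). Each returns a list of dicts, best first, with "score" (0 to 1); they miss things now and then, are a little off and sometimes report something else, mostly with a low value. They report only what shows in the picture. A call takes as long as a camera call.
- env.boxes_of(camera, target): "bbox" ([left, top, right, bottom] in pixels, round what is visible of it).
- env.pinpoint(camera, target): "location" ([column, row] in pixels: a listed point, or the origin of a listed thing).
The state is a dict: "time_s": time; "qpos": joint angles; "qvel": joint speeds; "effort": joint torques, N m; "ee_pos": TCP position; "ee_rot": TCP orientation; "force": force on the tool from outside, world axes, zero at the start; "torque": the same for the moment, N m; "gripper_width": finger opening in mm; "gripper_force": force on a finger pad.
Only numpy, scipy, OpenCV 4.12 (cv2) and the standard library are available. Lean on these libraries where they do the work, as an engineer would, in place of code of your own. Each camera call takes 0.05 s, during which the arm holds its last target. There are 200 camera calls.

## Working session

There is one attempt and no reset: what is moved stays moved. The work goes in short steps, Python scripts to look and compute and a tool call to move; the robot and the scene stay as the last step left them, time stands still between calls to the robot, and variables do not carry over. Pictures are saved under pics/ and viewed, at most 10 in all, crops included, and the job is handed in when it is done.

Besides the shell and the picture viewer there is one more tool, called after "Request:" as a command line: name --argument value ..., lists and objects as JSON in quotes. arm_command: Moves the arm, as the interface text tells. Its arguments: {"type":"object","properties":{"motion":{"type":"array"},"jaw":{"type":"number"},"newtons":{"type":"number"}},"required":["motion"]}

```bash
mkdir -p pics; cat > h.py <<'E'
import numpy as np, cv2
from workcell import env
def ray(c,px):
    m=env.camera_model(c)
    K=np.array([[m['fx'],0,m['cx']],[0,m['fy'],m['cy']],[0,0,1.]])
    u=cv2.undistortPoints(np.array([[px]],float),K,np.array([m['k1'],0,0,0,0.]))[0,0]
    return np.array(m['eye'],float),np.array(m['rotation'],float)@np.array([u[0],u[1],1.])
def at_z(c,px,z):
    e,d=ray(c,px); return e+d*(z-e[2])/d[2]
def at_d(c,px,dep):
    e,d=ray(c,px); return e+d*dep
def tri(a,b):
    (e1,d1),(e2,d2)=a,b
    s=np.linalg.lstsq(np.c_[d1,-d2],e2-e1,rcond=None)[0]
    p,q=e1+d1*s[0],e2+d2*s[1]; return (p+q)/2,np.linalg.norm(p-q)
E
python3 - <<'E'
from h import *
np.set_printoptions(precision=1,suppress=True)
P={}
for c in('top','side'):
    im,d=env.grab_frame(c); cv2.imwrite(f'pics/{c}0.png',im)
    print(c,env.camera_model(c)['eye'])
    for t,z in(('knob_ball',159),('cover_hinge',135),('test_box',0)):
        for r in env.pinpoint(c,t)[:2]:
            u,v=r['location'];print(t,r['score'],u,v,at_z(c,(u,v),z))
            dd=d[int(v),int(u)];print('  depth',at_d(c,(u,v),dd))
            P.setdefault((c,t),(u,v))
for t in('knob_ball','cover_hinge'):
    if ('top',t) in P and ('side',t) in P: print(t,tri(ray('top',P['top',t]),ray('side',P['side',t])))
print(env.state())
E
```

```text
top [ 286.1    0.9 1257.5]Traceback (most recent call last):
  File "<stdin>", line 9, in <module>
  File "h.py", line 9, in at_z
    e,d=ray(c,px); return e+d*(z-e[2])/d[2]
                                       ~^^^
IndexError: invalid index to scalar variable.
```

View pics/top0.png

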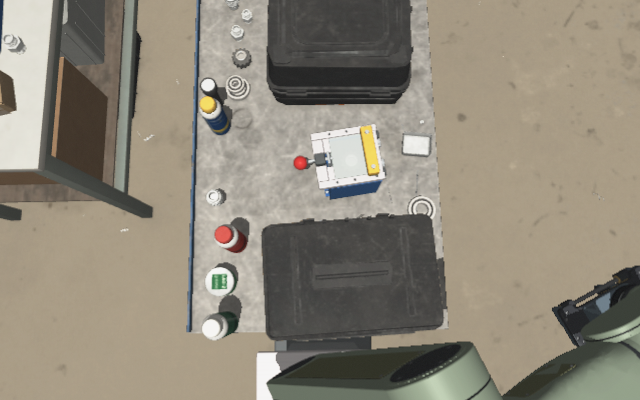

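The top view shows the box near (348,160), the red knob at (301,163), and the yellow counterweight at (370,150). A black case lies between the robot and the box. Next I'll check the format of the rotation.

```bash
python3 -c "
from h import *
for c in('top','side'):print(env.camera_model(c))"
```

```text
{'fx': 503.4554722051424, 'fy': 503.4554722051424, 'cx': 314.98639295797096, 'cy': 194.7265839699588, 'k1': 0.00623722566620663, 'eye': array([2.86132592e+02, 9.35859874e-01, 1.25753007e+03]), 'rotation': array([-169.00811046,    0.74541281,  -91.01172356])}
{'fx': 418.04879889783496, 'fy': 418.04879889783496, 'cx': 320.24041064641676, 'cy': 205.67069183574728, 'k1': 0.012058413622280047, 'eye': array([695.34813003, 810.48496569, 923.56455188]), 'rotation': array([-134.30085205,    0.5854367 ,  166.73522544])}
```

Rotation is roll, pitch, yaw in degrees.

```bash
sed -i "s/^from workcell/from scipy.spatial.transform import Rotation as Ro\nfrom workcell/; s/np.array(m\['rotation'\],float)@/Ro.from_euler('xyz',m['rotation'],degrees=True).as_matrix()@/" h.py
python3 - <<'E'
from h import *
np.set_printoptions(precision=1,suppress=True)
P={}
for c in('top','side'):
    im,d=env.grab_frame(c); cv2.imwrite(f'pics/{c}1.png',im)
    for t,z in(('knob_ball',159),('cover_hinge',135),('test_box',0),('spray_cleaner',0)):
        for r in env.pinpoint(c,t)[:2]:
            u,v=r['location'];print(c,t,r['score'],u,v,at_z(c,(u,v),z),'depth',at_d(c,(u,v),d[int(v),int(u)]))
            P.setdefault((c,t),(u,v))
    h=cv2.cvtColor(im,cv2.COLOR_BGR2HSV)
    m=cv2.inRange(h,(0,150,80),(8,255,255))|cv2.inRange(h,(172,150,80),(179,255,255))
    n,_,s,ce=cv2.connectedComponentsWithStats(m)
    for i in range(1,n):
        if s[i,4]>30: print(c,'red',s[i],ce[i],at_z(c,tuple(ce[i]),159))
    # black case height
    if c=='top':
        for uv in((350,240),(350,300),(340,60)): print('case',at_d(c,uv,d[uv[1],uv[0]]))
for t in('knob_ball','cover_hinge'):
    if ('top',t) in P and ('side',t) in P: print(t,tri(ray('top',P['top',t]),ray('side',P['side',t])))
print(env.state())
E
```

```text
top knob_ball 0.67 300.3 160.0 [580.1  43.1 159. ] depth [576.1  42.6 174. ]
top cover_hinge 0.8 378.4 150.7 [ 604.9 -136.4  135. ] depth [ 598.5 -133.6  157.6]
top cover_hinge 0.25 219.4 281.1 [314.9 225.6 135. ] depth [316.9 241.9  54. ]
top test_box 0.9 348.8 173.8 [583.5 -74.6   0. ] depth [548.4 -65.7 148.5]
top test_box 0.6 236.6 240.2 [418.6 211.4   0. ] depth [403.1 186.8 146.8]
top spray_cleaner 0.61 236.0 240.6 [417.6 212.9   0. ] depth [402.3 188.2 146.7]
top red [294 157  13  13 131] [299.9 162.7] [573.9  44.1 159. ]
top red [215 226  17  17 221] [223.2 234.4] [415.2 214.3 159. ]
top red [228 240  15  11  58] [236.6 246.6] [387.9 184.6 159. ]
case [397.2 -63.  162.6]
case [269.6 -58.7 168.1]
case [788.2 -49.6 224.2]
side knob_ball 0.64 299.2 205.3 [576.4  31.5 159. ] depth [578.7  46.2 173.4]
side cover_hinge 0.62 278.9 172.2 [ 603.6 -144.5  135. ] depth [608.1 -97.8 173.6]
side test_box 0.89 288.8 221.2 [596.1 -69.8   0. ] depth [602.4 -14.   58.6]
side spray_cleaner 0.86 375.2 281.1 [411.2 202.3   0. ] depth [426.9 235.8  50.9]
side red [295 202  12  12 108] [300.3 208. ] [575.6  42.  159. ]
side red [373 235  16  15 108] [380.2 244. ] [414.2 207.9 159. ]
side red [367 253  23  26 203] [375.  263.9] [445.4 261.7 159. ]
side red [372 268  15  13 140] [378.9 274.7] [446.6 292.4 159. ]
side red [366 279  19  12  99] [374.5 286.1] [465.9 319.2 159. ]
knob_ball (array([577.7,  42.6, 169.6]), np.float64(0.8749988608553001))
cover_hinge (array([ 603.7, -135.9,  141.7]), np.float64(1.566480277961244))
{'time_s': 0.6, 'qpos': array([-64.9,  18.3,  89.6,  -0. ,  72. ,  -1.1]), 'qvel': array([-0. , -0.1, -0.2, -0.1, -0. , -0. ]), 'effort': array([  0. , -41.2, -23.2,   0.1,   0. ,  -0. ]), 'ee_pos': array([ 254.1, -515.8,  228. ]), 'ee_rot': array([180. ,   0. ,  26.2]), 'force': array([ 0.3, -0.7,  0.3]), 'torque': array([-0.,  0., -0.]), 'gripper_force': 0.0, 'gripper_width': 91.05649384317695}
```

View pics/side1.png

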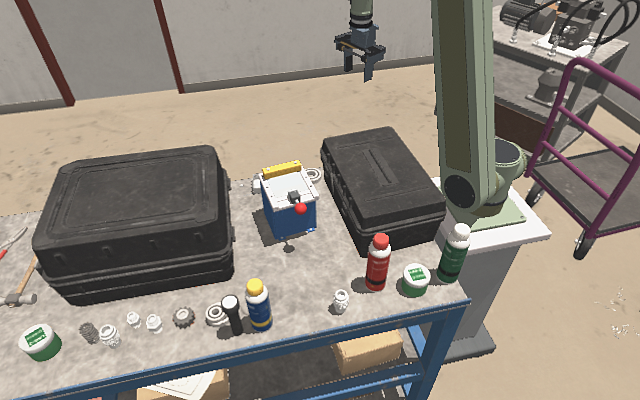

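The side view shows the knob at (300,208), with the box between the black cases and the area in front of the knob clear. The knob is at about (575,43,159) and the hinge at about (604,-139). They are 185 mm apart, as the spec says, and the box yaw is about -81°. I need a tool yaw of about 99°. Next I'll write a planner that prints rows.

```bash
cat >> h.py <<'E'
def rows(p0,yaw0,p1,yaw1,n):
    """tool-frame rows for a straight, even move with the tool pointing down"""
    out=[];p0,p1=np.array(p0,float),np.array(p1,float);step=(p1-p0)/n/1000;dy=(yaw1-yaw0)/n
    for i in range(n):
        R=Ro.from_euler('xyz',[180,0,yaw0+i*dy],degrees=True)
        out.append('{"offset":%s,"spin":%.3f}'%([round(float(x),4) for x in R.inv().apply(step)],-np.radians(dy)))
    for i in range(0,n,5): print('['+','.join(out[i:i+5])+']')
E
python3 -c "
from h import *
rows([254.1,-515.8,228],26.2,[575,43.5,250],99.3,15)"
```

```text
[{"offset":[0.0357, -0.024, -0.0015],"spin":-0.085},{"offset":[0.0376, -0.0209, -0.0015],"spin":-0.085},{"offset":[0.0392, -0.0176, -0.0015],"spin":-0.085},{"offset":[0.0406, -0.0142, -0.0015],"spin":-0.085},{"offset":[0.0416, -0.0107, -0.0015],"spin":-0.085}]
[{"offset":[0.0424, -0.0072, -0.0015],"spin":-0.085},{"offset":[0.0428, -0.0035, -0.0015],"spin":-0.085},{"offset":[0.043, 0.0001, -0.0015],"spin":-0.085},{"offset":[0.0428, 0.0038, -0.0015],"spin":-0.085},{"offset":[0.0423, 0.0074, -0.0015],"spin":-0.085}]
[{"offset":[0.0416, 0.011, -0.0015],"spin":-0.085},{"offset":[0.0405, 0.0145, -0.0015],"spin":-0.085},{"offset":[0.0391, 0.0178, -0.0015],"spin":-0.085},{"offset":[0.0375, 0.0211, -0.0015],"spin":-0.085},{"offset":[0.0355, 0.0242, -0.0015],"spin":-0.085}]
```

Request:
arm_command --motion '[{"offset": [0.036,-0.024,-0.006],"spin": -0.085},{"offset": [0.038,-0.021,-0.006],"spin": -0.085},{"offset": [0.039,-0.018,-0.006],"spin": -0.085},{"offset": [0.041,-0.014,-0.006],"spin": -0.085},{"offset": [0.042,-0.011,-0.006],"spin": -0.085}]' --jaw 0.09

```text
time_s: 1.23
ee_pos: [362.4, -326.9, 258.3]
ee_rot: [180.0, -0.0, 50.7]
force: [0.8, -0.1, 0.4]
gripper_width: 90.2
gripper_force: 0.0
```

Request:
arm_command --motion '[{"offset": [0.042,-0.007,0],"spin": -0.085},{"offset": [0.043,-0.0035,0],"spin": -0.085},{"offset": [0.043,0,0],"spin": -0.085},{"offset": [0.043,0.004,0],"spin": -0.085},{"offset": [0.042,0.007,0],"spin": -0.085}]'

```text
time_s: 1.85
ee_pos: [469.1, -140.8, 258.2]
ee_rot: [180.0, 0.0, 75.1]
force: [-0.1, -0.9, -0.6]
gripper_width: 90.2
gripper_force: 0.0
```

Request:
arm_command --motion '[{"offset": [0.042,0.011,0],"spin": -0.085},{"offset": [0.04,0.0145,0],"spin": -0.085},{"offset": [0.039,0.018,0],"spin": -0.085},{"offset": [0.037,0.021,0],"spin": -0.085},{"offset": [0.035,0.024,0],"spin": -0.085}]'

```text
time_s: 2.48
ee_pos: [576.0, 44.5, 258.1]
ee_rot: [180.0, 0.0, 99.5]
force: [1.2, -0.2, -0.7]
gripper_width: 90.3
gripper_force: 0.0
```

Request:
arm_command --motion '[{"offset": [-0.0005,0,0.03],"spin": 0},{"offset": [0,-0.001,0.03],"spin": 0},{"offset": [0,0,0.025],"spin": 0},{"offset": [0,0,0.019],"spin": 0},{"offset": [0,0,0],"spin": 0}]' --jaw 0.06

```text
time_s: 3.1
ee_pos: [573.5, 42.5, 152.6]
ee_rot: [-179.8, -0.0, 99.3]
force: [0.3, -0.3, -0.2]
gripper_width: 59.9
gripper_force: 0.0
```

```bash
python3 - <<'E'
from h import *
im,_=env.grab_frame('side'); cv2.imwrite('pics/s2.png',cv2.resize(im[130:280,210:390],None,fx=4,fy=4,interpolation=2))
E
```

```text
(no output)
```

View pics/s2.png

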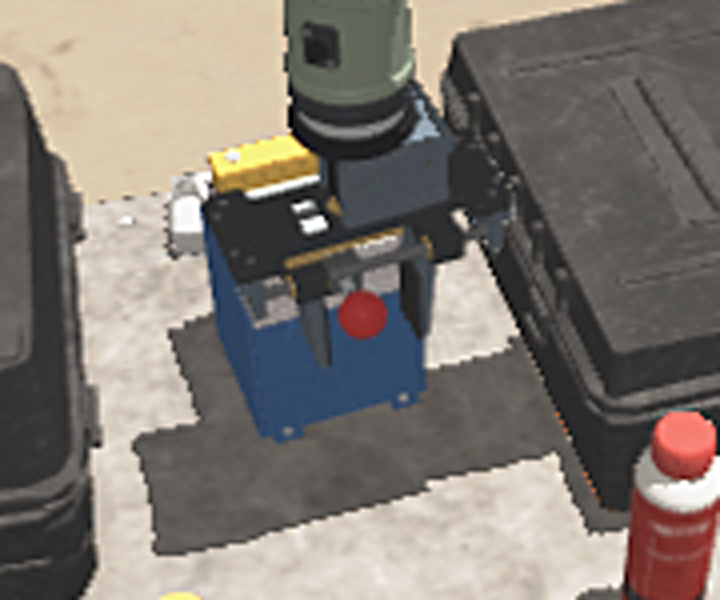

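The crop shows the ball at (362,315), centred between the fingers. I'll close the gripper.

Request:
arm_command --motion '[{"offset": [0,0,0],"spin": 0},{"offset": [0,0,0],"spin": 0},{"offset": [0,0,0],"spin": 0},{"offset": [0,0,0],"spin": 0}]' --jaw 0.02 --newtons 40

```text
time_s: 3.65
ee_pos: [575.2, 42.6, 154.5]
ee_rot: [179.9, 0.0, 99.3]
force: [0.8, -0.1, 1.0]
gripper_width: 30.3
gripper_force: 40.0
```

Request:
arm_command --motion '[{"offset": [0.004,0,0],"spin": 0},{"offset": [0.004,0,0],"spin": 0},{"offset": [0.004,0,0],"spin": 0},{"offset": [0.004,0,0],"spin": 0},{"offset": [0,0,0],"spin": 0}]'

```text
time_s: 4.28
ee_pos: [573.2, 57.0, 154.5]
ee_rot: [179.9, 0.2, 99.3]
force: [3.8, -7.1, 2.1]
gripper_width: 30.0
gripper_force: 40.0
```

```bash
python3 - <<'E'
from h import *
im,d=env.grab_frame('side')
h=cv2.cvtColor(im,cv2.COLOR_BGR2HSV)
m=cv2.inRange(h,(0,150,80),(8,255,255))|cv2.inRange(h,(172,150,80),(179,255,255))
n,_,s,ce=cv2.connectedComponentsWithStats(m)
for i in range(1,n):
    if s[i,4]>30 and ce[i][0]<340: print(s[i],ce[i],at_z('side',tuple(ce[i]),159))
cv2.imwrite('pics/s3.png',cv2.resize(im[130:280,210:390],None,fx=4,fy=4,interpolation=2))
print(env.state())
E
```

```text
[299 206  10  12  98] [302.86734694 211.68367347] [571.83669204  56.98668164 159.        ]
{'time_s': 4.325, 'qpos': array([ 4.64253201, 21.47979313, 96.01374861, -0.22267735, 62.35070035,
       -4.58074947]), 'qvel': array([-0.10936899, -0.02935363,  0.02673422,  0.10400992, -0.07975817,
        0.00094116]), 'effort': array([ 3.92416656e+00, -4.15450358e+01, -1.94489819e+01,  1.88350640e+00,
        8.46497007e-01, -2.35734513e-02]), 'ee_pos': array([573.11783577,  56.96703156, 154.4772114 ]), 'ee_rot': array([179.86069169,   0.20932304,  99.32609429]), 'force': array([ 3.33465761, -5.9617407 ,  1.79060834]), 'torque': array([-1.08951337, -0.58206845,  0.02039419]), 'gripper_force': 40.000373125076294, 'gripper_width': 30.22442889837569}
```

View pics/s3.png

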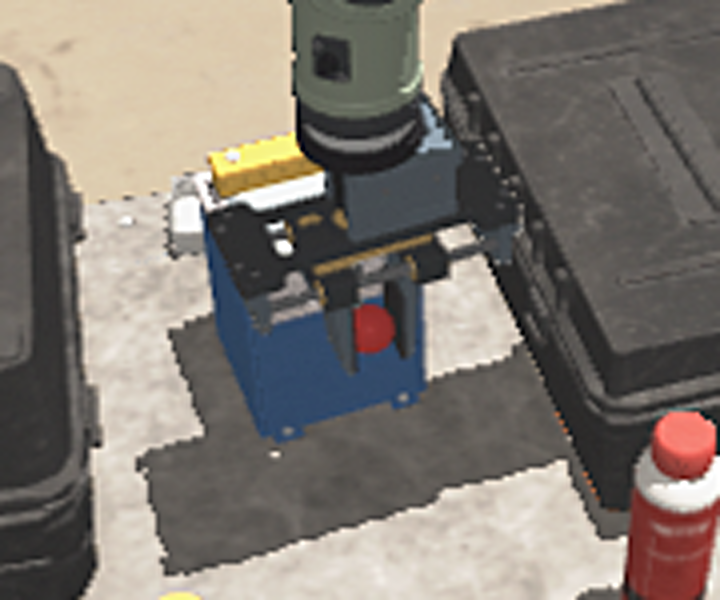

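The ball has moved out about 15 mm with the tool, and the force fits the spring. I'll keep pulling to the stop.

Request:
arm_command --motion '[{"offset": [0.002,0,0],"spin": 0},{"offset": [0.001,0,0],"spin": 0},{"offset": [0,0,0],"spin": 0}]'

```text
time_s: 4.7
ee_pos: [572.8, 59.7, 154.5]
ee_rot: [179.8, 0.2, 99.3]
force: [3.2, -7.4, 1.7]
gripper_width: 30.1
gripper_force: 40.0
```

Request:
arm_command --motion '[{"offset": [0.001,0,0],"spin": 0},{"offset": [0.001,0,0],"spin": 0},{"offset": [0,0,0],"spin": 0}]'

```text
time_s: 5.08
ee_pos: [572.6, 60.6, 154.5]
ee_rot: [179.8, 0.4, 99.3]
force: [4.0, -10.1, 1.1]
gripper_width: 30.5
gripper_force: 40.0
```

The force has risen past the spring's 8 N at 18.2 mm of travel, so the knob is at its stop. Next I'll plan the arc.

```bash
cat >> h.py <<'E'
def arc(th,r=203.,h=24.):
    t=np.radians(th); return np.c_[r*np.cos(t)-h*np.sin(t), r*np.sin(t)+h*np.cos(t)]
E
python3 - <<'E'
from h import *
th=np.array([0,.8,2.6,5,7.5,10,13,16,19,22,25,28,31,34,37,40,43,46,49,52,55,58,61,64,66.5,68.75])
p=arc(th)
for a,b,t in zip(p[:-1],p[1:],th[1:]): print(t,np.round([b[0]-a[0],a[1]-b[1]],1), 'ee xyz',np.round([572.6-.16*(b[0]-203),60.6+.987*(b[0]-203),154.5+b[1]-24],1) if t in(10,25,40,55,68.75) else '')
E
```

```text
0.8 [-0.4 -2.8] ee xyz 
2.6 [-0.9 -6.4] ee xyz 
5.0 [-1.6 -8.4] ee xyz 
7.5 [-2.  -8.7] ee xyz 
10.0 [-2.4 -8.6] ee xyz [573.8  53.4 189.4]
13.0 [ -3.4 -10.2] ee xyz 
16.0 [ -3.9 -10. ] ee xyz 
19.0 [-4.4 -9.8] ee xyz 
22.0 [-4.9 -9.5] ee xyz 
25.0 [-5.4 -9.2] ee xyz [577.3  31.8 238. ]
28.0 [-5.9 -9. ] ee xyz 
31.0 [-6.3 -8.6] ee xyz 
34.0 [-6.8 -8.3] ee xyz 
37.0 [-7.2 -7.9] ee xyz 
40.0 [-7.6 -7.5] ee xyz [582.7  -1.5 279.4]
43.0 [-8.  -7.1] ee xyz 
46.0 [-8.3 -6.7] ee xyz 
49.0 [-8.7 -6.3] ee xyz 
52.0 [-9.  -5.8] ee xyz 
55.0 [-9.3 -5.3] ee xyz [589.6 -44.2 310.6]
58.0 [-9.6 -4.8] ee xyz 
61.0 [-9.8 -4.3] ee xyz 
64.0 [-10.   -3.8] ee xyz 
66.5 [-8.5 -2.8] ee xyz 
68.75 [-7.7 -2.2] ee xyz [596.9 -89.2 328.4]
```

Request:
arm_command --motion '[{"offset": [-0.0004,0,-0.0028],"spin": 0},{"offset": [-0.0009,0,-0.0064],"spin": 0},{"offset": [-0.0016,0,-0.0084],"spin": 0},{"offset": [-0.002,0,-0.0087],"spin": 0},{"offset": [-0.0024,0,-0.0086],"spin": 0}]'

```text
time_s: 5.7
ee_pos: [573.4, 54.4, 188.2]
ee_rot: [179.9, 0.2, 99.3]
force: [5.2, -6.1, -5.2]
gripper_width: 30.2
gripper_force: 40.0
```

Request:
arm_command --motion '[{"offset": [-0.0034,0.0003,-0.0102],"spin": 0},{"offset": [-0.0039,0.0003,-0.01],"spin": 0},{"offset": [-0.0044,0.0002,-0.0098],"spin": 0},{"offset": [-0.0049,0.0002,-0.0095],"spin": 0},{"offset": [-0.0054,0,-0.0092],"spin": 0}]'

```text
time_s: 6.32
ee_pos: [576.4, 33.3, 236.0]
ee_rot: [-179.8, 0.1, 99.3]
force: [2.8, -4.1, -5.9]
gripper_width: 29.7
gripper_force: 40.0
```

```bash
python3 - <<'E'
from h import *
im,d=env.grab_frame('side')
cv2.imwrite('pics/s4.png',cv2.resize(im[110:260,210:390],None,fx=4,fy=4,interpolation=2))
E
```

```text
(no output)
```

View pics/s4.png

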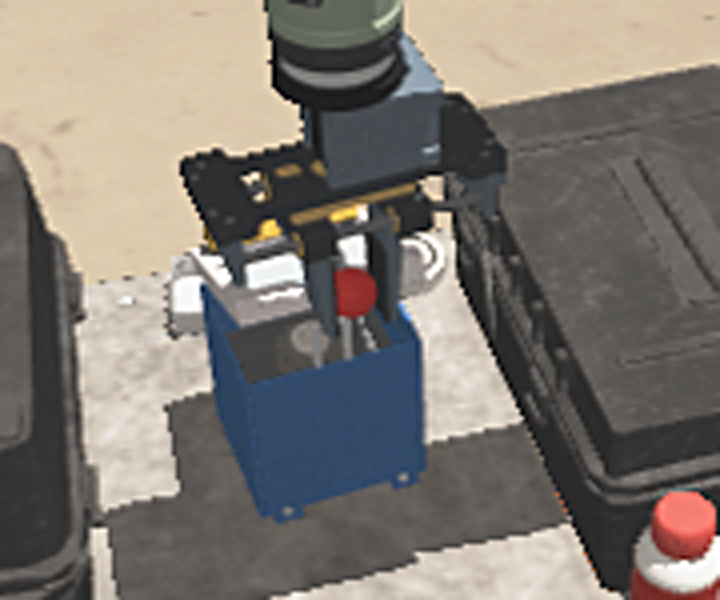

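The cover is open about 25° with the ball at (352,292), still between the fingers. I'll continue the arc.

Request:
arm_command --motion '[{"offset": [-0.0059,0,-0.009],"spin": 0},{"offset": [-0.0063,0,-0.0086],"spin": 0},{"offset": [-0.0068,0,-0.0083],"spin": 0},{"offset": [-0.0072,0,-0.0079],"spin": 0},{"offset": [-0.0076,0,-0.0075],"spin": 0}]'

```text
time_s: 7.0
ee_pos: [581.1, 0.7, 278.8]
ee_rot: [-179.8, -0.0, 99.3]
force: [-2.8, -4.5, -7.1]
gripper_width: 30.3
gripper_force: 40.0
```

Request:
arm_command --motion '[{"offset": [-0.008,0,-0.0071],"spin": 0},{"offset": [-0.0083,0,-0.0067],"spin": 0},{"offset": [-0.0087,0,-0.0063],"spin": 0},{"offset": [-0.009,0,-0.0058],"spin": 0},{"offset": [-0.0093,0,-0.0053],"spin": 0}]'

```text
time_s: 7.62
ee_pos: [587.1, -41.7, 309.8]
ee_rot: [-179.7, -0.1, 99.3]
force: [-5.7, -3.5, -7.2]
gripper_width: 29.9
gripper_force: 40.0
```

Request:
arm_command --motion '[{"offset": [-0.0096,-0.0004,-0.0048],"spin": 0},{"offset": [-0.0098,-0.0004,-0.0043],"spin": 0},{"offset": [-0.01,-0.0003,-0.0038],"spin": 0},{"offset": [-0.0085,-0.0003,-0.0028],"spin": 0},{"offset": [-0.004,0,-0.0012],"spin": 0}]'

```text
time_s: 8.25
ee_pos: [592.9, -83.0, 326.8]
ee_rot: [-179.8, -0.1, 99.3]
force: [-5.2, -1.8, -7.0]
gripper_width: 30.3
gripper_force: 40.0
```

```bash
python3 - <<'E'
from h import *
np.set_printoptions(precision=1,suppress=True)
P={}
for c in('side','top'):
    im,d=env.grab_frame(c)
    cv2.imwrite(f'pics/{c}5.png',cv2.resize(im[60:210,200:400],None,fx=4,fy=4,interpolation=2))
    h=cv2.cvtColor(im,cv2.COLOR_BGR2HSV)
    m=cv2.inRange(h,(0,150,80),(8,255,255))|cv2.inRange(h,(172,150,80),(179,255,255))
    n,_,s,ce=cv2.connectedComponentsWithStats(m)
    for i in range(1,n):
        if s[i,4]>15 and 250<ce[i][0]<345: print(c,s[i],ce[i],at_z(c,tuple(ce[i]),330))
    for t in('knob_ball','cover_cog','cover_hinge'):
        for r in env.pinpoint(c,t)[:1]:
            P[c,t]=tuple(r['location']);print(c,t,r)
            if t=='cover_hinge':print(at_z(c,P[c,t],135))
for t in('knob_ball','cover_cog','cover_hinge'):
    if ('top',t) in P and ('side',t) in P: print(t,tri(ray('top',P['top',t]),ray('side',P['side',t])))
s=env.state();print(s['ee_pos'],s['force'],s['time_s'])
E
```

```text
side [277 123  10  12  98] [281.2 128.5] [593.2 -76.2 330. ]
side knob_ball {'location': [281.9, 127.5], 'score': 0.49}
side cover_cog {'location': [279.8, 155.9], 'score': 0.59}
side cover_hinge {'location': [275.9, 172.8], 'score': 0.76}
[ 612.7 -143.9  135. ]
[592.8 -82.6 326.7] [-5.5 -2.4 -7.4] 8.65
```

View pics/side5.png

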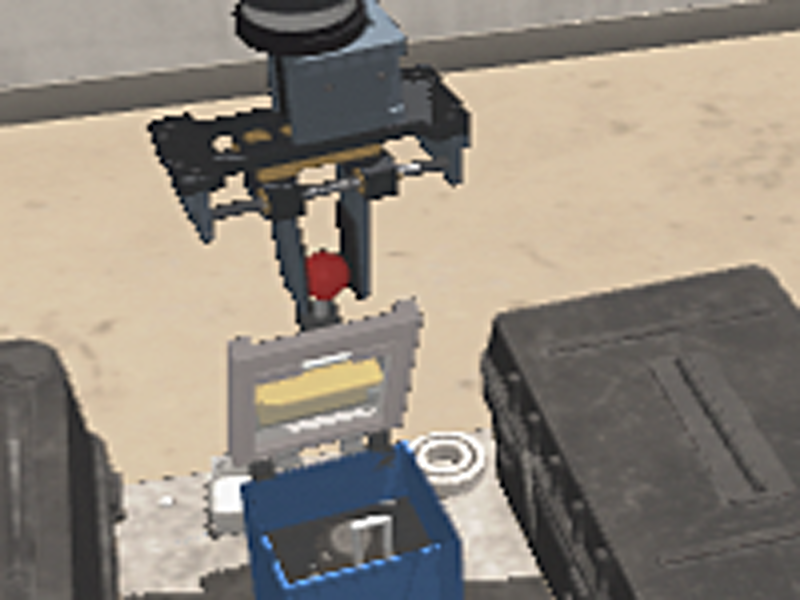

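The side view shows the cover up at about 66–67°, with the ball held at (326,275) in the crop. I'll measure the cover's angle directly from the side depth image.

```bash
cat > plane.py <<'E'
from h import *
np.set_printoptions(precision=2,suppress=True)
im,d=env.grab_frame('side')
s=env.state();print(s['ee_pos'],s['force'],s['time_s'])
u=np.array([-.161,.987,0]);ax=np.array([.987,.161,0]);hg=np.array([604.5,-140,135])
P=[]
for v in range(125,185):
    for c in range(250,312):
        if d[v,c]>0:P.append(at_d('side',(c,v),d[v,c]))
P=np.array(P)-hg
A=np.c_[P@ax,P@u,P[:,2]]
A=A[(abs(A[:,0])<75)&(A[:,2]>25)&(A[:,2]<150)&(A[:,1]>-30)&(A[:,1]<90)]
rng=np.random.default_rng(0);best=None
for _ in range(2000):
    q=A[rng.choice(len(A),3,False)];n=np.cross(q[1]-q[0],q[2]-q[0]);l=np.linalg.norm(n)
    if l<500: continue
    n/=l;k=abs((A-q[0])@n)<2.5
    if best is None or k.sum()>best.sum():best=k
for _ in range(3):
    c=A[best].mean(0);n=np.linalg.svd(A[best]-c)[2][2];n*=np.sign(n[1]);best=abs((A-c)@n)<2.5
print(len(A),best.sum(),'n',n,'centre',c,'rms',((A[best]-c)@n).std(),'cover deg',np.degrees(np.arctan2(n[1],-n[2])),'hinge off',-c@n)
E
python3 plane.py
```

```text
[592.86 -82.6  326.67] [-4.71 -1.42 -6.81] 8.7Traceback (most recent call last):
  File "plane.py", line 9, in <module>
    if d[v,c]>0:P.append(at_d('side',(c,v),d[v,c]))
                         ~~~~^^^^^^^^^^^^^^^^^^^^^
  File "h.py", line 12, in at_d
    e,d=ray(c,px); return e+d*dep
        ~~~^^^^^^
  File "h.py", line 5, in ray
    m=env.camera_model(c)
ValueError: time passes only in moves, steps and waits
```

```bash
sed -i "s/^import numpy/import functools, numpy/; s/^def ray/@functools.cache\ndef cam(c): return env.camera_model(c)\ndef ray/; s/m=env.camera_model(c)/m=cam(c)/" h.py; sed -i '1s/import functools, numpy as np/import functools, numpy as np/' h.py; head -9 h.py; python3 plane.py
```

```text
import functools, numpy as np, cv2
from scipy.spatial.transform import Rotation as Ro
from workcell import env
@functools.cache
def cam(c): return env.camera_model(c)
def ray(c,px):
    m=cam(c)
    K=np.array([[m['fx'],0,m['cx']],[0,m['fy'],m['cy']],[0,0,1.]])
    u=cv2.undistortPoints(np.array([[px]],float),K,np.array([m['k1'],0,0,0,0.]))[0,0]
[592.85 -82.6  326.65] [-5.77 -2.07 -7.29] 8.75
1239 690 n [ 0.02  0.89 -0.46] centre [-2.1  31.99 90.52] rms 1.318874523507761 cover deg 62.6737066109197 hinge off 13.176239348967181
```

```bash
cat > an.py <<'E'
from h import *
import sys
np.set_printoptions(precision=2,suppress=True)
im,d=env.grab_frame('side'); s=env.state();print(s['ee_pos'],s['force'],s['time_s'])
m=cam('side');K=np.array([[m['fx'],0,m['cx']],[0,m['fy'],m['cy']],[0,0,1.]])
V,U=np.mgrid[0:400,0:640]
r=cv2.undistortPoints(np.stack([U,V],-1).reshape(-1,1,2).astype(float),K,np.array([m['k1'],0,0,0,0.]))[:,0]
W=Ro.from_euler('xyz',m['rotation'],degrees=True).apply(np.c_[r,np.ones(len(r))]*d.reshape(-1,1))+m['eye']
W=W.reshape(400,640,3);hsv=cv2.cvtColor(im,cv2.COLOR_BGR2HSV)
u=np.array([-.161,.987,0]);ax=np.array([.987,.161,0]);hg=np.array([604.5,-140,135])
A=np.stack([(W-hg)@ax,(W-hg)@u,W[...,2]-135],-1);ok=d>0
def fit(k,name,tol=3):
    p=A[k&ok];c=np.median(p,0)
    for t in(15,8,5,tol,tol,tol):
        q=p if t==15 else p[abs((p-c)@n)<t]
        c=q.mean(0);n=np.linalg.svd(q-c)[2][2];n*=np.sign(n[1]-n[2]) or 1
    print(name,len(p),len(q),'n',n,'c',c,'rms',((q-c)@n).std(),'deg',np.degrees(np.arctan2(n[1],-n[2])),'off',-c@n);return n,c
a,b,z=A[...,0],A[...,1],A[...,2]
white=(hsv[...,1]<60)
fit((z<-120)&(a>-200)&(a<150)&(b>160)&(b<280),'table')
fit((hsv[...,0]>100)&(hsv[...,0]<125)&(hsv[...,1]>120)&(z<-15)&(z>-120)&(abs(a)<60)&(b>105)&(b<145),'front')
cov=(abs(a)<72)&(z>20)&(z<150)&(b>-30)&(b<95)
fit(cov&(abs(a)>48)&white,'sides')
fit(cov&(abs(a)>48)&(a<0)&white,'left')
fit(cov&(abs(a)>48)&(a>0)&white,'right')
fit(cov&(abs(a)<40)&(hsv[...,1]>90),'yellow')
for lo in range(20,150,15):
    k=cov&ok&(abs(a)>48)&(z>=lo)&(z<lo+15); print(lo,k.sum(),np.percentile(b[k],[10,50,90]) if k.sum() else '')
E
python3 an.py
```

```text
[592.85 -82.59 326.66] [-5.81 -0.84 -7.38] 8.8
table 3478 3139 n [ 0.  0. -1.] c [   6.88  221.35 -134.43] rms 1.4220921633006711 deg 0.018124543186783134 off -134.51033213044056
front 1048 994 n [0.02 1.   0.  ] c [  0.7  125.23 -66.04] rms 1.3403773094382203 deg 90.15592881944039 off -125.03375285652359
sides 399 296 n [ 0.02  0.92 -0.4 ] c [ 0.12 33.93 87.15] rms 1.2112563130699507 deg 66.60954648441559 off 3.456058647256561
left 197 146 n [ 0.05  0.92 -0.4 ] c [-57.93  35.89  88.8 ] rms 1.181354200175583 deg 66.56602361749167 off 5.101299124108842
right 202 140 n [ 0.2   0.9  -0.38] c [55.51 30.99 83.77] rms 1.2036321465856443 deg 67.07459783128418 off -6.889120764587051
yellow 172 168 n [ 0.02  0.91 -0.41] c [-0.73 26.24 84.35] rms 0.9813808515324549 deg 65.98588914964012 off 10.366766508857951
20 39 [ 1.95  8.3  10.98]
35 40 [ 4.77 13.42 18.2 ]
50 37 [14.51 21.38 23.57]
65 42 [21.08 26.85 31.15]
80 45 [24.3  32.6  36.95]
95 37 [35.77 40.7  43.67]
110 45 [43.6  47.55 50.71]
125 43 [48.82 53.62 57.51]
140 71 [43.01 50.32 56.88]
```

The frame sides give 66.6° and the tool pose gives 66.7°. The front wall fits at 125 mm, which confirms the hinge position. The remaining 2.1° is about -7.2 mm along the tool's x and 1.7 mm up, and I'll also relieve the lateral push.

Request:
arm_command --motion '[{"offset": [-0.0035,-0.0007,-0.0009],"spin": 0},{"offset": [-0.0025,-0.0006,-0.0006],"spin": 0},{"offset": [-0.0012,-0.0002,-0.0002],"spin": 0},{"offset": [0,0,0],"spin": 0},{"offset": [0,0,0],"spin": 0}]'

```text
time_s: 9.43
ee_pos: [594.0, -90.5, 328.6]
ee_rot: [-179.9, -0.0, 99.3]
force: [-5.0, -1.9, -6.4]
gripper_width: 30.0
gripper_force: 40.0
```

```bash
python3 an.py | grep -v -e table -e '^[0-9]'
```

```text
[593.96 -90.57 328.59] [-5.83 -0.85 -7.05] 9.475
front 1050 995 n [0.02 1.   0.  ] c [  0.35 125.05 -65.69] rms 1.3625073656605826 deg 90.09349627354412 off -124.92230206109132
sides 399 286 n [ 0.02  0.93 -0.36] c [-4.82 30.75 88.18] rms 1.1967048287939084 deg 68.96291137926747 off 3.05565763468051
left 210 160 n [ 0.29  0.89 -0.36] c [-57.2   29.43  84.3 ] rms 1.6313972708266786 deg 68.01674264990929 off 20.513950234350624
right 189 132 n [ 0.35  0.88 -0.33] c [56.15 28.7  88.4 ] rms 1.5380341987081718 deg 69.54611705524762 off -16.12130936271938
yellow 162 161 n [ 0.02  0.92 -0.39] c [-3.38 21.76 83.18] rms 1.0840463818715995 deg 67.15273374017703 off 12.321757690239128
```

The tool pose and the plane fit both give 69.0°, against a target of 68.75°. The knob is still gripped at 40 N and the cover is steady, so I'm handing in.

```bash
python3 -c "
from workcell import env
print(env.job_done())"
```

```text
the job is handed in; nothing more can be done
None
```

I pulled the knob out to its stop, swung the cover up to about 69° (its balance point) and handed the job in with the gripper still holding the knob.

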